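# Clamp the sample pot in its carrier and load the carrier into the spring stage

### The arm

A 6-joint arm with a two-finger parallel gripper is mounted at the origin on a cart in front of the work surface, level with it; the furniture and walls round the work are solid. World frame = base frame: x ahead of the robot, y to its left, z up, the work surface at z = 0. Lengths are in m, angles in rad, forces in N, time in s.
With the tool pointing down it reaches from about 0.4 to 0.825 m from the base axis. Payload 7 kg.
Tool frame: the origin (TCP) lies at the centre of the arm's flange, where the gripper is bolted on; the fingertips stand 178 mm ahead of it and the grasp point (between the pads) lies 159 mm ahead of it; z points along the fingers, y is the direction in which the jaws open and shut (so a half turn about z gives the same grasp; the last joint's range is limited). The gripper opens to 88 mm and grips with 3 to 60 N. Pads are 19 mm wide; open, the fingers measure 130 mm over their backs; the gripper's body (78 mm by 193 mm) begins 47 mm behind the grasp point.
Start: joints at [1.607, 0.359, 0.012, 0, -1.224, -0.288], TCP at [0.168, 0.654, 0.405] pointing down, gripper open.
Joint ranges: [-3.07, 3.07], [-1.43, 2.12], [-1.02, 1.25], [-3.03, 1.67], [-3.05, -0], [-3.03, 3.03]. Speed limits (rad/s): [2.39, 2.39, 3.01, 3.14, 3.14, 3.14].

### API

Orientations are given as [roll, pitch, yaw] about the fixed x, y, z axes, in that order (R = Rz(yaw) Ry(pitch) Rx(roll)).
In Python, from station import * gives the robot as it stands.
- The arm moves only by the tool send_rows, never from a script. Its argument "motion" is a list of rows, each an object with "offset": the shift along the tool's x, y, z in cm, a list of three; "turn": the turn about the tool's z in degrees. In form: [{"offset": [x, y, z], "turn": turn}, ...]. A call has 1 to 8 rows; each row is the pose to reach, as a shift and turn from the pose commanded when the call began, along the tool's axes at that moment; what a row does not reach only later rows make up. A row lasts 1/10 s, in which the tool goes at most 50 mm and 8.59 degrees, less where a joint would pass 70% of its speed; a pose out of reach is approached as far as the arm can. A call with a gripper value outside its range is refused whole. "hand" is the opening, from -1 (shut) to 1 (fully open), set as the call begins (left out, the last holds). The fingers move at their own pace and stop on an object; "squeeze" is the grip in N (left out, the last holds). Time passes only in rows, so rows that repeat a pose let the fingers close. It gives the time, the measured TCP pose, the force and the opening at its end, in the units of the state.
- get_state(): the state, without advancing time (a new reading comes with each control period).
- grab_frame(name): name is "scene" or "top" or "wrist"; returns a dict with "frame" (400x640x3 uint8, blue, green, red), "range_z" (400x640 float32, m along the optical axis (not along the pixel's ray), 0 where there is no reading), "vertical_fov" (degrees; the focal length in pixels is half the picture's height over the tangent of half this angle, whatever the lens; pixels are square), "cx", "cy" (the principal point, pixels), "cam_to_world" (4x4, takes a point from camera to world coordinates). Camera axes: x right, y up, looking along -z (the intrinsics and any distortion apply to the point x, -y, -z); pixel columns grow to the right and rows downward; lengths in m; the calibration is good to about 2 mm. A picture is of the moment at which its call begins.
- job_done(): hands the job in, once; it reports no verdict.
The state is a dict: "t": time; "q": joint angles; "qd": joint speeds; "joint_efforts": joint torques, N m; "eef_pos": TCP position; "ee_rot": TCP orientation; "force": force on the tool from outside, world axes, zero at the start; "moment": the same for the moment, N m; "width": finger opening in m.
Only numpy, scipy, OpenCV 4.12 (cv2) and the standard library are available. Lean on these libraries where they do the work, as an engineer would, in place of code of your own. Each camera call takes 0.05 s, during which the arm holds its last target. There are 200 camera calls.

### The job

Stand the closed white sample pot between the ribs of the aluminium carrier and squeeze the sliding jaw up until it clamps the pot against the cheek. Then lift the carrier with the pot in it and load it as one unit into the sample stage: nose down under the roof against the spring plunger, pushed in, tail lowered in front of the rear ledge, so that it lies flat on the stage's floor, pressed back against the ledge, with the pot still clamped. Keep the pot from tipping over and leave the other things on the bench where they are.

Things in the scene. Friction and masses are not known exactly. Their poses are not given: they have to be found in the camera images.
- pot_mid (a point): Centre (half-way up) of the white plastic sample pot with its closed lid, standing upright on the bench: round, lid 40 mm across (rim from 16 to 22 mm up, below it about 35 mm wide), 22 mm tall, about 40 g.
- carrier_mid (a point): Loose aluminium carrier, 0.34 kg, flat on the cutting mat (3.5 mm above the bench): x to its nose, y to its sliding jaw, z up. Plate x -45..45, y -32..42 mm, 8 thick. This point: 23 mm above its underside, mid-way between cheek and jaw when closed on the pot (pot centre then 4 mm below it). Two ribs 3 mm high at x = +/-22 mm mark the pot's place; beyond them the plate is open.
- cheek_face (a point): Middle of the outer face of the carrier's fixed cheek, y = -26.8 mm from the carrier point: an upright wall 36 mm long in x, 7 mm thick, rising 30 mm above the plate (this point 15 mm above the plate). Squeezing cheek and jaw together across their outer faces closes the jaw; the same grasp can lift the carrier.
- jaw_face (a point): Middle of the outer face of the carrier's dark sliding jaw, a wall like the cheek (36 long, 7 thick, 30 above the plate) that slides towards it: y = +37.2 mm from the carrier point when fully open, the inner face 7 mm less. The space between cheek and jaw is 50 mm fully open.
- jaw (a joint): Travel of the sliding jaw towards the cheek, m: 0 fully open, about 0.0104 with the pot held between. About 4 N of friction; it stays where it is left and so keeps the pot clamped after release.
- stage_seat (a point): Seat point on the floor of the fixed sample stage, 4 mm above the bench; x from its rear ledge to its roofed far end, y left of that, z up. When seated, the carrier's underside lies on the floor, its axes along these and the carrier point 23 mm above this point. Side rails 6 mm above the floor leave 2.5 mm each side of the plate (inner faces y -34.5, +44.5 mm; x -30..32).
- ledge_top (a point): Top of the inner face of the stage's rear ledge, 45 mm behind the seat point, 10 mm above the stage floor; the ledge is 12 mm thick in x and 60 mm long. The seated carrier's tail edge bears against its inner face.
- roof_edge (a point): Lower front edge of the dark roof at the stage's far end: 41 mm ahead of the seat point, 14 mm above the stage floor; the roof reaches 35 mm on. Roof and ledge let the 90 mm plate in only nose down and tail up, tilted 7 to 15 degrees: nose edge under the roof, plunger pushed back, then tail lowered in front of the ledge.
- plunger_face (a point): Middle of the face of the spring plunger under the stage's roof (face 1 to 12 mm above the floor, 50 mm wide). At rest it stands 40 mm ahead of the seat point; the 90 mm carrier plate must push it back at least 5 mm to clear the ledge, and is then pressed back against the ledge.
- plunger (a joint): Travel of the spring plunger in the stage's +x, m: 0 at rest, 0.014 at most, 0.005 with the carrier seated. It pushes back with 2 N at rest plus 0.2 N per mm.
- tumbler: Bystander: small clear ribbed tumbler, 42 mm wide, 48 tall; origin under its base.
- rubber: Bystander: cream eraser 22x13x13 mm; origin under it.
- weight: Bystander: dark red cloth-covered paper weight 48x68x35 mm; origin under it.
- tape: Bystander: roll of masking tape, 100 mm across, 25 tall; origin under it.
- case: Bystander: black spectacle case 55x130x34 mm; origin under it.
- amber: Bystander: small amber bottle with a black cap, 35 mm wide, 88 tall; origin under it.
- marker: Bystander: marker pen 12x120x13 mm lying; origin under it.
- bar: Bystander: beech bar 32x98x18 mm; origin under it.

How it is judged:
On the way, in this order (a step that is already met when the one before it is completed fails the run):
1. the pot stands in the carrier, clamped between cheek and jaw (jaw travel over 8.5 mm) (value of joint jaw above 0.0085 m and x of pot_mid in the frame of carrier_mid between -0.007 and 0.007 m and y of pot_mid in the frame of carrier_mid between -0.003 and 0.003 m and z of pot_mid in the frame of carrier_mid between -0.007 and -0.001 m and angle between the z axis of pot_mid and the z axis of carrier_mid, either way round below 0.1 rad), for 0.2 s.
2. the carrier is lifted with the pot clamped in it (its underside at least 25 mm above the bench) (all of step 1 and height (world z) of carrier_mid above 0.048 m), for 0.2 s.
At the end, for the whole second after the job is handed in: Pot still clamped on the carrier (jaw travel over 8.5 mm, pot within 7 mm lengthwise and 3 mm across); carrier flat on the stage floor (2.5 mm, 0.05 rad), within 3 mm of its place against the ledge, 4 mm sideways, 0.08 rad in direction, plunger pushed in 2.5 to 7.5 mm; released, at rest (all of step 1 and x of carrier_mid in the frame of stage_seat between -0.003 and 0.003 m and y of carrier_mid in the frame of stage_seat between -0.004 and 0.004 m and z of carrier_mid in the frame of stage_seat between 0.0205 and 0.0255 m and angle between the x axis of carrier_mid and the x axis of stage_seat, either way round below 0.08 rad and angle between carrier_mid's own z axis and vertical below 0.05 rad and value of joint plunger between 0.0025 and 0.0075 m and linear speed of each of carrier, pot below 0.01 m/s); the robot touches nothing.
It fails at once if the pot is tipped by more than about 40 degrees (angle between pot_mid's own z axis and vertical above 0.7 rad).
It fails at once if one of the other things (tumbler, eraser, paper weight, tape, spectacle case, amber bottle, marker pen, beech bar) is pushed more than 30 mm from its place (distance of any of tumbler, rubber, weight, tape, case, amber, marker, bar from where it was at the start of the episode above 0.03 m).
It also fails if it takes over 58 s, if anything falls off the work surface, if the arm or the gripper's body presses on something with over 40 N, if the wrist force passes 120 N, or if a joint passes its speed limit or range.

## Working session

There is one attempt and no reset: what is moved stays moved. The work goes in short steps, Python scripts to look and compute and a tool call to move; the robot and the scene stay as the last step left them, time stands still between calls to the robot, and variables do not carry over. Pictures are saved under pics/ and viewed, about 8 in all and at most 12, crops included, and the job is handed in when it is done.

Besides the shell and the picture viewer there is one more tool, called after ">>>" by a JSON object that holds its "method" and its "body", one argument or row to a line. send_rows: Moves the arm, as the interface text tells. Its arguments: {"type":"object","properties":{"motion":{"type":"array"},"hand":{"type":"number"},"squeeze":{"type":"number"}},"required":["motion"]}

```bash
ls; mkdir -p pics; cat > h.py <<'E'
import numpy as np, cv2
from station import *
def grab(n):
    g=grab_frame(n); np.savez('last_%s.npz'%n,**{k:np.array(v) for k,v in g.items()}); return g
def load(n): return dict(np.load('last_%s.npz'%n))
def f(g): return 200/np.tan(np.radians(float(g['vertical_fov']))/2)
def ray(g,u,v):
    M=np.array(g['cam_to_world']); d=np.stack([(np.asarray(u,float)-g['cx'])/f(g),-(np.asarray(v,float)-g['cy'])/f(g),-np.ones(np.shape(u))],-1)
    return M[:3,3],d@M[:3,:3].T
def onz(g,u,v,z):
    o,d=ray(g,u,v); return o+d*((z-o[2])/d[...,2])[...,None]
def cloud(g):
    v,u=np.mgrid[0:400,0:640]; o,d=ray(g,u,v); return o+d*g['range_z'][...,None]
def proj(g,p):
    M=np.array(g['cam_to_world']); c=(np.asarray(p)-M[:3,3])@M[:3,:3]
    return np.stack([g['cx']+f(g)*c[...,0]/-c[...,2],g['cy']-f(g)*c[...,1]/-c[...,2]],-1)
E
python3 - <<'E'
from h import *
s=get_state(); print({k:np.round(v,3) for k,v in s.items()})
for n in('top','scene','wrist'):
    g=grab(n); cv2.imwrite('pics/%s0.png'%n,g['frame']); print(n,[k for k in g],g['vertical_fov'],g['cx'],g['cy'],np.round(g['cam_to_world'],3).tolist(),(g['range_z']>0).mean())
E
```

```text
pics
{'t': np.float64(0.0), 'q': array([ 1.607,  0.359,  0.011, -0.   , -1.224, -0.288]), 'qd': array([-0.   ,  0.   ,  0.002, -0.   ,  0.002,  0.001]), 'joint_efforts': array([ 1.0000e-03, -5.8272e+01,  2.9305e+01,  6.9970e+00,  7.0000e-03,
       -0.0000e+00]), 'eef_pos': array([0.168, 0.654, 0.404]), 'ee_rot': array([ 3.14 , -0.   , -0.252]), 'force': array([-0.837,  0.126, -0.704]), 'moment': array([0.021, 0.005, 0.022]), 'width': np.float64(0.088)}
top ['frame', 'range_z', 'vertical_fov', 'cx', 'cy', 'cam_to_world'] 47.078116905861386 321.43661109239264 200.83559850257052 [[0.027, 0.996, -0.084, 0.42], [-1.0, 0.028, 0.01, 0.062], [0.012, 0.084, 0.996, 1.405], [0.0, 0.0, 0.0, 1.0]] 0.99586328125
scene ['frame', 'range_z', 'vertical_fov', 'cx', 'cy', 'cam_to_world'] 51.337047291308814 317.7590788227644 194.03450262120452 [[-0.486, 0.362, -0.795, -0.495], [-0.874, -0.187, 0.449, 0.629], [0.014, 0.913, 0.407, 0.566], [0.0, 0.0, 0.0, 1.0]] 0.99276953125
wrist ['frame', 'range_z', 'vertical_fov', 'cx', 'cy', 'cam_to_world'] 59.41323441631988 316.57982907289926 202.5436293680342 [[-0.249, 0.926, 0.284, 0.246], [-0.969, -0.238, -0.071, 0.633], [0.002, -0.293, 0.956, 0.384], [0.0, 0.0, 0.0, 1.0]] 0.99603125
```

View pics/top0.png

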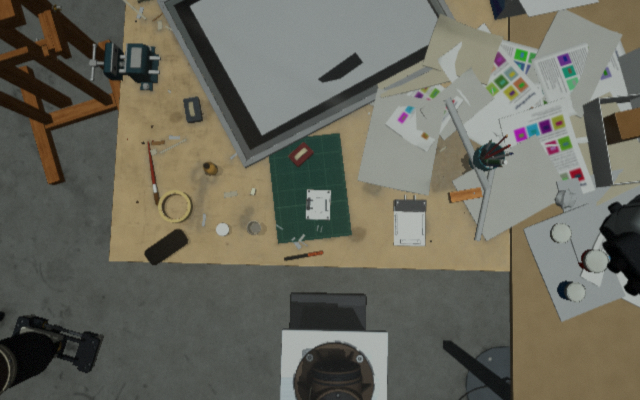

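View pics/scene0.png

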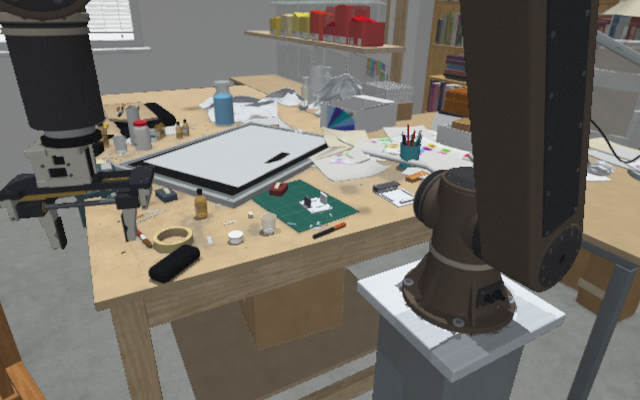

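```bash
python3 - <<'E'
from h import *
g=load('top')
for n,u,v,z in[('pot',222,229,.02),('tumb',254,228,.04),('carr',317,204,.02),('stage',409,222,.01),('roof',409,202,.02),('amber',210,168,.08),('tape',174,206,.02),('weight',301,155,.03),('marker',303,256,.01),('rubber',253,191,.01),('bar',465,195,.01)]:
    print(n,np.round(onz(g,u,v,z),3))
c=np.vstack([g['frame'][180:260,200:330],g['frame'][180:260,330:460]])
cv2.imwrite('pics/c0.png',cv2.resize(np.hstack([g['frame'][180:250,205:285],g['frame'][170:240,285:355],g['frame'][180:250,380:440]]),None,fx=3.8,fy=3.8,interpolation=2) if 0 else cv2.resize(g['frame'][180:260,205:440],None,fx=3.4,fy=3.4,interpolation=2))
w=load('wrist'); M=w['cam_to_world']; s=get_state()
from scipy.spatial.transform import Rotation as R
T=np.eye(4);T[:3,:3]=R.from_euler('xyz',s['ee_rot']).as_matrix();T[:3,3]=s['eef_pos']
print(np.round(T,3)); np.save('handeye.npy',np.linalg.inv(T)@M); print(np.round(np.linalg.inv(T)@M,3))
E
```

```text
pot [0.444 0.344 0.02 ]
tumb [0.449 0.246 0.04 ]
carr [0.527 0.061 0.02 ]
stage [ 0.481 -0.22   0.01 ]
roof [ 0.541 -0.218  0.02 ]
amber [0.619 0.375 0.08 ]
tape [0.51  0.492 0.02 ]
weight [0.674 0.114 0.03 ]
marker [0.37  0.099 0.01 ]
rubber [0.563 0.257 0.01 ]
bar [ 0.568 -0.391  0.01 ]
[[ 0.968 -0.249 -0.     0.168]
 [-0.249 -0.968 -0.001  0.654]
 [ 0.     0.001 -1.     0.404]
 [ 0.     0.     0.     1.   ]]
[[ 0.     0.956  0.293  0.08 ]
 [ 1.    -0.    -0.001  0.   ]
 [-0.001  0.293 -0.956  0.02 ]
 [ 0.     0.     0.     1.   ]]
```

View pics/c0.png

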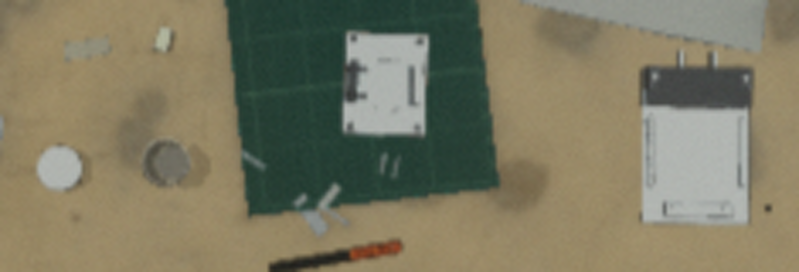

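```bash
python3 - <<'E'
from h import *
from scipy.spatial.transform import Rotation as R
s=get_state(); A=R.from_euler('xyz',s['ee_rot']).as_matrix()
# tool position so grasp axis above pot
for n,p in [('pot',[.444,.344,.36]),('carr',[.50,.06,.36])]: print(n,A.T@(np.array(p)-s['eef_pos'])*100)
E
```

```text
pot [34.42896192 23.10066163  4.42910867]
carr [46.92974644 49.2090726   4.46465102]
```

>>> {"method": "send_rows", "body": {
  "motion": [
    {"offset": [34.4,23.1,4.4],"turn": 75.6},
    {"offset": [34.4,23.1,4.4],"turn": 75.6},
    {"offset": [34.4,23.1,4.4],"turn": 75.6},
    {"offset": [34.4,23.1,4.4],"turn": 75.6},
    {"offset": [34.4,23.1,4.4],"turn": 75.6},
    {"offset": [34.4,23.1,4.4],"turn": 75.6},
    {"offset": [34.4,23.1,4.4],"turn": 75.6},
    {"offset": [34.4,23.1,4.4],"turn": 75.6}
  ],
  "hand": 0.4
}}

```text
t: 0.95
eef_pos: [0.4336, 0.3549, 0.3623]
ee_rot: [-3.142, 0.0, -1.458]
force: [0.7, 0.8, -0.5]
width: 0.0614
```

>>> {"method": "send_rows", "body": {
  "motion": [
    {"offset": [0,0,0],"turn": 6.5},
    {"offset": [0,0,0],"turn": 6.5},
    {"offset": [0,0,0],"turn": 6.5}
  ]
}}

```text
t: 1.25
eef_pos: [0.4327, 0.3568, 0.3624]
ee_rot: [3.142, 0.0, -1.562]
force: [0.3, -0.5, -0.0]
width: 0.0614
```

```bash
python3 - <<'E'
from h import *
s=get_state(); print(s['t'],s['eef_pos'],s['ee_rot'],s['width'])
g=grab('wrist'); cv2.imwrite('pics/w1.png',g['frame']); print(np.round(g['cam_to_world'],3).tolist())
P=cloud(g); print(proj(g,np.array([[.444,.344,.02],[.527,.061,.02]])))
# lid: white & height 18-26mm
m=((P[...,2]>.015)&(P[...,2]<.03)&(g['frame'].min(2)>150)).astype(np.uint8)
n,l,st,c=cv2.connectedComponentsWithStats(m)
for i in range(1,n):
    if st[i,4]>300: q=P[l==i]; print(st[i],q.min(0).round(4),q.max(0).round(4),np.median(q,0).round(4))
E
```

```text
1.25 [0.43267696 0.35684765 0.36242408] [ 3.14159040e+00  9.39735319e-05 -1.56189996e+00] 0.06143223777240412
[[-1.0, 0.009, 0.003, 0.434], [-0.009, -0.956, -0.293, 0.277], [0.0, -0.293, 0.956, 0.343], [0.0, 0.0, 0.0, 1.0]]
[[ 304.85393105  169.95595053]
 [ 185.89319505 -229.26055   ]]
[   0    0   88  163 4265] [0.635 0.205 0.017] [0.7259 0.3388 0.0268] [0.6736 0.2771 0.0226]
[ 283  151   42   42 1387] [0.426  0.326  0.0177] [0.4644 0.3651 0.0241] [0.4448 0.3451 0.0219]
[228 322  59  27 462] [0.464  0.5068 0.0226] [0.5273 0.5414 0.0267] [0.49   0.5313 0.0244]
```

View pics/w1.png

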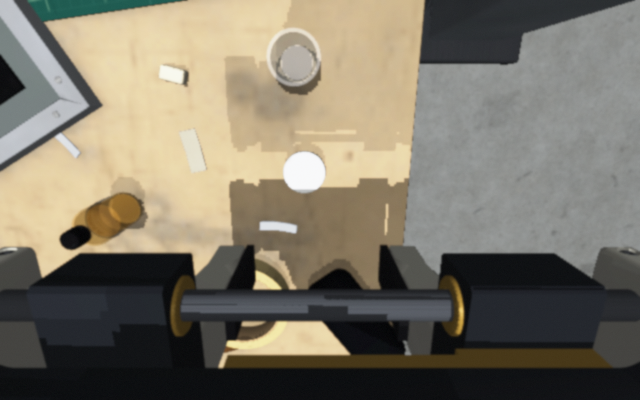

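>>> {"method": "send_rows", "body": {
  "motion": [
    {"offset": [1.14,-1.24,5],"turn": 0},
    {"offset": [1.14,-1.24,10],"turn": 0},
    {"offset": [1.14,-1.24,14],"turn": 0},
    {"offset": [1.14,-1.24,16.5],"turn": 0},
    {"offset": [1.14,-1.24,17.7],"turn": 0},
    {"offset": [1.14,-1.24,17.7],"turn": 0}
  ]
}}

```text
t: 1.9
eef_pos: [0.4445, 0.3458, 0.1841]
ee_rot: [3.14, -0.002, -1.563]
force: [0.0, -0.0, -0.0]
width: 0.0612
```

>>> {"method": "send_rows", "body": {
  "motion": [
    {"offset": [0,0,0],"turn": 0},
    {"offset": [0,0,0],"turn": 0},
    {"offset": [0,0,0],"turn": 0},
    {"offset": [0,0,0],"turn": 0},
    {"offset": [0,0,0],"turn": 0}
  ],
  "hand": -1,
  "squeeze": 8
}}

```text
t: 2.4
eef_pos: [0.4455, 0.3458, 0.1867]
ee_rot: [-3.14, 0.002, -1.565]
force: [-1.4, 0.2, 7.0]
width: 0.0389
```

>>> {"method": "send_rows", "body": {
  "motion": [
    {"offset": [0,0,-3],"turn": 0},
    {"offset": [0,0,-8],"turn": 0},
    {"offset": [2,0,-13],"turn": 0},
    {"offset": [6,-2,-14],"turn": 0},
    {"offset": [11,-4,-14],"turn": 0},
    {"offset": [15,-6,-14],"turn": 0},
    {"offset": [19,-7.5,-14],"turn": 0},
    {"offset": [19,-7.5,-14],"turn": 0}
  ]
}}

```text
t: 3.2
eef_pos: [0.522, 0.1516, 0.3256]
ee_rot: [3.141, -0.0, -1.57]
force: [-0.3, 0.2, 0.5]
width: 0.0387
```

>>> {"method": "send_rows", "body": {
  "motion": [
    {"offset": [0,0,0],"turn": 0},
    {"offset": [0,0,0],"turn": 0}
  ]
}}

```text
t: 3.4
eef_pos: [0.5211, 0.156, 0.3255]
ee_rot: [-3.141, 0.0, -1.565]
force: [0.7, -0.2, -1.2]
width: 0.0389
```

```bash
python3 - <<'E'
from h import *
s=get_state(); print(s['t'],s['eef_pos'],s['ee_rot'],s['width'],s['force'])
g=grab('wrist'); P=cloud(g)
# plate top at z~.0115
m=((np.abs(P[...,2]-.0115)<.0035)&(g['frame'].min(2)>120)).astype(np.uint8)
n,l,st,c=cv2.connectedComponentsWithStats(m)
for i in range(1,n):
    if st[i,4]>500: q=P[l==i]; print(st[i],q.min(0).round(4),q.max(0).round(4),np.median(q,0).round(4))
m2=(P[...,2]>.030)&(P[...,2]<.06)&(np.abs(P[...,1]-.06)<.08)&(np.abs(P[...,0]-.527)<.06)
n,l,st,c=cv2.connectedComponentsWithStats(m2.astype(np.uint8))
for i in range(1,n):
    if st[i,4]>60: q=P[l==i]; print('wall',st[i],q.min(0).round(4),q.max(0).round(4),np.median(q,0).round(4))
cv2.imwrite('pics/w2.png',g['frame'])
E
```

```text
3.4 [0.52113307 0.1560105  0.32554242] [-3.14143042e+00  2.04544682e-04 -1.56527623e+00] 0.03890973362304676 [ 0.74410421 -0.15816107 -1.1504869 ]
[ 251   22  117  101 9491] [0.483  0.0228 0.008 ] [0.574  0.0974 0.015 ] [0.528  0.0586 0.0118]
wall [282  22  53  15 698] [0.5101 0.028  0.0301] [0.5458 0.0358 0.044 ] [0.528  0.0328 0.0414]
wall [283 107  49  12 493] [0.5111 0.0849 0.03  ] [0.5466 0.0923 0.0436] [0.5281 0.0886 0.0416]
```

View pics/w2.png

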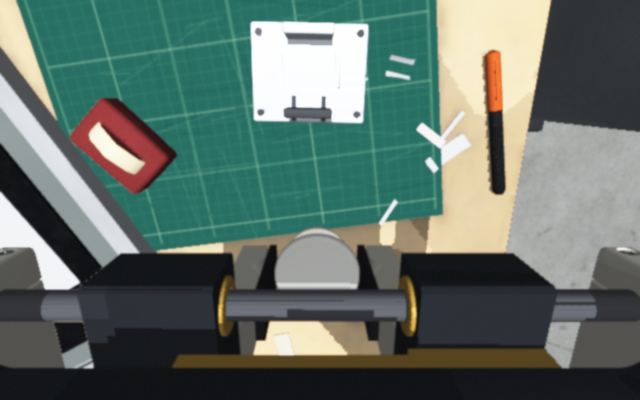

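```bash
python3 - <<'E'
from h import *
g=load('wrist'); P=cloud(g)
m=((np.abs(P[...,2]-.0115)<.0035)&(g['frame'].min(2)>120)).astype(np.uint8)
m=cv2.morphologyEx(m,cv2.MORPH_OPEN,np.ones((3,3)))
n,l,st,c=cv2.connectedComponentsWithStats(m); i=1+np.argmax(st[1:,4])
k=max(cv2.findContours((l==i).astype(np.uint8),0,2)[0],key=cv2.contourArea)[:,0]
W=onz(g,k[:,0],k[:,1],.0115)[:,:2]
print(cv2.minAreaRect((W*1000).astype(np.float32)))
for nm,lo,hi in(('cheek',.0,.06),('jaw',.06,.11)):
    q=P[(P[...,2]>.0395)&(P[...,2]<.05)&(P[...,1]>lo)&(P[...,1]<hi)&(np.abs(P[...,0]-.528)<.03)][:,:2]
    print(nm,q.mean(0),cv2.minAreaRect((q*1000).astype(np.float32)))
q=(P[...,2]>.14)&(P[...,2]<.18)&(np.abs(P[...,0]-.521)<.022)&(np.abs(P[...,1]-.156)<.03)
z=P[q]; print(np.percentile(z[:,2],[5,50,95]),z.min(0),z.max(0))
zt=P[q&(P[...,2]>np.percentile(z[:,2],50)-.002)]; print(zt.min(0),zt.max(0))
E
```

```text
((528.2857666015625, 60.28990173339844), (73.3917465209961, 89.45069885253906), 89.14706420898438)
cheek [0.52781782 0.03209789] ((527.9719848632812, 31.918569564819336), (7.237642288208008, 35.70085906982422), 89.42628479003906)
jaw [0.52897278 0.08858801] ((528.8182983398438, 88.5958251953125), (7.0104079246521, 35.46019744873047), 88.70166015625)
[0.15097259 0.16060733 0.17035014] [0.49902498 0.13583699 0.14005755] [0.54299104 0.16516734 0.17998931]
[0.49902498 0.13583699 0.15861076] [0.5429881  0.16371773 0.17998931]
```

>>> {"method": "send_rows", "body": {
  "motion": [
    {"offset": [4.8,-0.67,0],"turn": 1.2},
    {"offset": [8.5,-0.67,2],"turn": 1.2},
    {"offset": [9.82,-0.67,5],"turn": 1.2},
    {"offset": [9.82,-0.67,8],"turn": 1.2},
    {"offset": [9.82,-0.67,8],"turn": 1.2},
    {"offset": [9.82,-0.67,8],"turn": 1.2},
    {"offset": [9.82,-0.67,8],"turn": 1.2}
  ]
}}

```text
t: 4.15
eef_pos: [0.5292, 0.0588, 0.2469]
ee_rot: [-3.14, 0.001, -1.584]
force: [0.6, 0.1, 0.5]
width: 0.0387
```

```bash
python3 - <<'E'
from h import *
s=get_state(); print(s['t'],s['eef_pos'],s['ee_rot'],s['width'],s['force'])
g=grab('wrist'); P=cloud(g); t=s['eef_pos']
q=P[(P[...,2]>.06)&(P[...,2]<.12)&(np.abs(P[...,0]-t[0])<.0185)&(np.abs(P[...,1]-t[1])<.03)]
print(np.percentile(q[:,2],[5,50,95]),q.min(0),q.max(0))
q=P[(P[...,2]>.0395)&(P[...,2]<.05)&(P[...,1]>0)&(P[...,1]<.06)&(np.abs(P[...,0]-.528)<.03)][:,:2]
print(cv2.minAreaRect((q*1000).astype(np.float32)))
E
```

```text
4.15 [0.52922266 0.05878163 0.24692785] [-3.13955525e+00  6.11295315e-04 -1.58426322e+00] 0.0387173432743181 [0.61409537 0.0530439  0.51524839]
[0.07139232 0.08195443 0.0830115 ] [0.51073354 0.03850349 0.06043488] [0.54771651 0.06587402 0.08408772]
((527.5997314453125, 31.78142547607422), (7.462499618530273, 35.54001235961914), 89.18245697021484)
```

>>> {"method": "send_rows", "body": {
  "motion": [
    {"offset": [0.05,0.08,2],"turn": 0},
    {"offset": [0.05,0.08,3.5],"turn": 0},
    {"offset": [0.05,0.08,4.4],"turn": 0},
    {"offset": [0.05,0.08,4.8],"turn": 0},
    {"offset": [0.05,0.08,4.8],"turn": 0},
    {"offset": [0.05,0.08,4.8],"turn": 0}
  ]
}}

```text
t: 4.8
eef_pos: [0.5281, 0.0574, 0.1981]
ee_rot: [-3.14, 0.0, -1.586]
force: [0.6, -0.6, -0.2]
width: 0.039
```

>>> {"method": "send_rows", "body": {
  "motion": [
    {"offset": [0,0,0],"turn": 0},
    {"offset": [0,0,0],"turn": 0},
    {"offset": [0,0,0],"turn": 0}
  ],
  "hand": 0.2
}}

```text
t: 5.1
eef_pos: [0.5278, 0.0571, 0.1977]
ee_rot: [-3.141, 0.0, -1.586]
force: [-0.3, 0.1, -0.6]
width: 0.0518
```

>>> {"method": "send_rows", "body": {
  "motion": [
    {"offset": [0,0,-2],"turn": 0},
    {"offset": [0,0,-5],"turn": 0},
    {"offset": [0,0,-10],"turn": 0},
    {"offset": [-3,0,-13],"turn": -8},
    {"offset": [-6,0,-13],"turn": -8},
    {"offset": [-6,0,-13],"turn": -8}
  ]
}}

```text
t: 5.7
eef_pos: [0.5291, 0.1195, 0.3291]
ee_rot: [-3.138, 0.002, -1.445]
force: [-0.4, 0.1, -1.1]
width: 0.0525
```

```bash
python3 - <<'E'
from h import *
s=get_state(); print(s['t'],s['eef_pos'],s['ee_rot'],s['width'],s['force'])
g=grab('wrist'); P=cloud(g)
q=P[(P[...,2]>.031)&(P[...,2]<.0365)&(P[...,1]>.03)&(P[...,1]<.09)&(np.abs(P[...,0]-.528)<.04)]
print('pot',q.min(0),q.max(0),np.median(q,0),len(q))
for nm,lo,hi in(('cheek',.0,.06),('jaw',.06,.11)):
    q=P[(P[...,2]>.0395)&(P[...,2]<.05)&(P[...,1]>lo)&(P[...,1]<hi)&(np.abs(P[...,0]-.528)<.03)][:,:2]
    print(nm,cv2.minAreaRect((q*1000).astype(np.float32)))
cv2.imwrite('pics/w3.png',g['frame'])
E
```

```text
5.7 [0.52906686 0.11950138 0.32909874] [-3.13797643e+00  1.78811365e-03 -1.44454997e+00] 0.052518186058031956 [-0.43103025  0.10181293 -1.07371641]
pot [0.5088671  0.03512315 0.03102361] [0.54813123 0.08589555 0.03648457] [0.52860898 0.05718804 0.03343955] 2178
cheek ((527.882568359375, 31.84790802001953), (6.977524757385254, 35.86081314086914), 89.13401794433594)
jaw ((528.740234375, 88.59588623046875), (7.324960231781006, 35.876609802246094), 89.12655639648438)
```

View pics/w3.png

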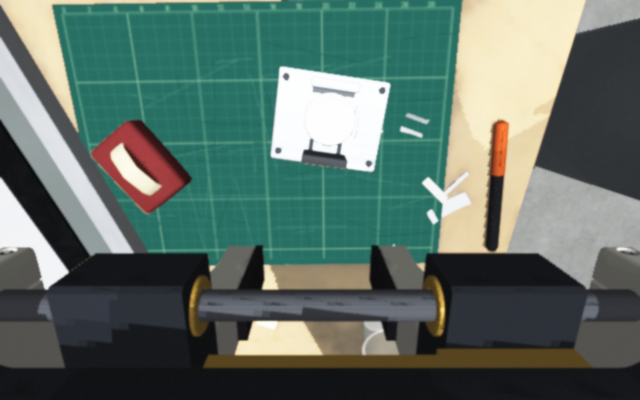

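>>> {"method": "send_rows", "body": {
  "motion": [
    {"offset": [5.8,1.22,0],"turn": -68},
    {"offset": [5.8,1.22,0],"turn": -68},
    {"offset": [5.8,1.22,0],"turn": -68},
    {"offset": [5.8,1.22,0],"turn": -68},
    {"offset": [5.8,1.22,0],"turn": -68},
    {"offset": [5.8,1.22,0],"turn": -68},
    {"offset": [5.8,1.22,0],"turn": -68},
    {"offset": [5.8,1.22,0],"turn": -68}
  ],
  "hand": 1
}}

```text
t: 6.55
eef_pos: [0.5234, 0.0573, 0.3269]
ee_rot: [3.141, 0.001, -0.254]
force: [-0.2, 0.2, 0.5]
width: 0.0877
```

>>> {"method": "send_rows", "body": {
  "motion": [
    {"offset": [0,0,0],"turn": -8},
    {"offset": [0,0,2],"turn": -13.9},
    {"offset": [0,0,5],"turn": -13.9},
    {"offset": [0,0,5],"turn": -13.9},
    {"offset": [0,0,5],"turn": -13.9}
  ]
}}

```text
t: 7.05
eef_pos: [0.5236, 0.0575, 0.2773]
ee_rot: [3.14, 0.002, -0.018]
force: [0.1, -0.3, 1.2]
width: 0.0878
```

```bash
cat > m.py <<'E'
from h import *
s=get_state(); print(s['t'],s['eef_pos'],s['ee_rot'],s['width'],s['force'])
g=grab('wrist'); P=cloud(g)
q=P[(P[...,2]>.031)&(P[...,2]<.0365)&(P[...,1]>.03)&(P[...,1]<.08)&(np.abs(P[...,0]-.528)<.025)]
print('pot',q.min(0),q.max(0),np.median(q,0),len(q))
for nm,lo,hi in(('cheek',.0,.06),('jaw',.06,.11)):
    q=P[(P[...,2]>.0395)&(P[...,2]<.05)&(P[...,1]>lo)&(P[...,1]<hi)&(np.abs(P[...,0]-.528)<.03)][:,:2]
    if len(q)>20: print(nm,cv2.minAreaRect((q*1000).astype(np.float32)))
E
python3 m.py
```

```text
7.05 [0.52364036 0.05753671 0.27730975] [ 3.14025816e+00  1.70288288e-03 -1.77705203e-02] 0.08780876890905943 [ 0.14357151 -0.26113344  1.16650035]
pot [0.50922262 0.03038894 0.03111582] [0.54857324 0.0768567  0.0364827 ] [0.52949739 0.05709161 0.03343025] 2625
cheek ((528.2933959960938, 31.913105010986328), (7.045901298522949, 36.00471115112305), 89.09510040283203)
jaw ((528.89599609375, 88.64173126220703), (7.164304256439209, 36.31361389160156), 89.27651977539062)
```

>>> {"method": "send_rows", "body": {
  "motion": [
    {"offset": [0.07,-0.28,2],"turn": 0},
    {"offset": [0.07,-0.28,5],"turn": 0},
    {"offset": [0.07,-0.28,7],"turn": 0},
    {"offset": [0.07,-0.28,8.1],"turn": 0},
    {"offset": [0.07,-0.28,8.45],"turn": 0},
    {"offset": [0.07,-0.28,8.45],"turn": 0},
    {"offset": [0.07,-0.28,8.45],"turn": 0}
  ]
}}

```text
t: 7.8
eef_pos: [0.525, 0.0611, 0.1941]
ee_rot: [-3.141, -0.002, -0.017]
force: [-0.5, -0.8, 0.7]
width: 0.0878
```

>>> {"method": "send_rows", "body": {
  "motion": [
    {"offset": [0,0,0],"turn": 0},
    {"offset": [0,0,0],"turn": 0},
    {"offset": [0,0,0],"turn": 0},
    {"offset": [0,0,0],"turn": 0},
    {"offset": [0,0,0],"turn": 0},
    {"offset": [0,0,0],"turn": 0}
  ],
  "hand": -1,
  "squeeze": 20
}}

```text
t: 8.4
eef_pos: [0.5243, 0.0602, 0.1932]
ee_rot: [3.141, 0.0, -0.017]
force: [0.1, -5.2, 4.8]
width: 0.0528
```

>>> {"method": "send_rows", "body": {
  "motion": [
    {"offset": [0,0,0],"turn": 0},
    {"offset": [0,0,0],"turn": 0}
  ],
  "squeeze": 30
}}

```text
t: 8.6
eef_pos: [0.5243, 0.0601, 0.1932]
ee_rot: [3.141, 0.0, -0.017]
force: [0.5, -5.4, 3.8]
width: 0.0524
```

>>> {"method": "send_rows", "body": {
  "motion": [
    {"offset": [0,0,-1],"turn": 0},
    {"offset": [0,0,-3],"turn": 0},
    {"offset": [0,0,-6],"turn": 0},
    {"offset": [0,0,-10],"turn": 0},
    {"offset": [0,0,-14],"turn": 0},
    {"offset": [0,0,-14],"turn": 0},
    {"offset": [0,0,-14],"turn": 0}
  ]
}}

```text
t: 9.3
eef_pos: [0.524, 0.0609, 0.3336]
ee_rot: [-3.14, -0.001, -0.017]
force: [-0.1, -0.9, -5.2]
width: 0.0522
```

```bash
python3 - <<'E'
from h import *
s=get_state(); print(s['t'],s['eef_pos'],s['ee_rot'],s['width'],s['force'])
g=grab('wrist'); cv2.imwrite('pics/w4.png',g['frame'])
E
```

```text
9.3 [0.52401832 0.0609072  0.33360868] [-3.13997119e+00 -1.21117334e-03 -1.74609663e-02] 0.05223126636319572 [-0.14025139 -0.93162648 -5.24205168]
```

View pics/w4.png

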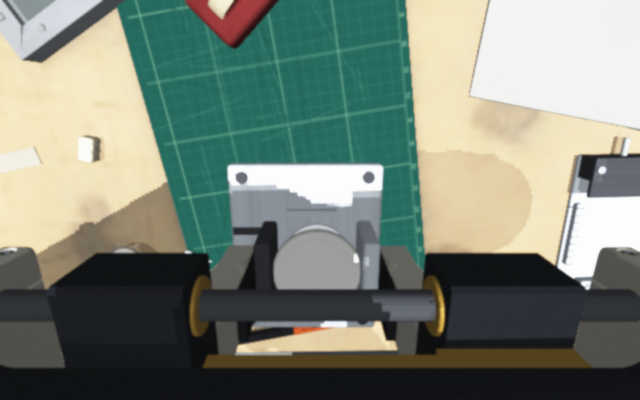

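>>> {"method": "send_rows", "body": {
  "motion": [
    {"offset": [-1,3,-1],"turn": 0},
    {"offset": [-3,7,-2],"turn": 0},
    {"offset": [-5,11.5,-2],"turn": 0},
    {"offset": [-7,16,-2],"turn": 0},
    {"offset": [-9,20.5,-2],"turn": 0},
    {"offset": [-9.9,24.5,-2],"turn": 0},
    {"offset": [-9.9,27,-2],"turn": 0},
    {"offset": [-9.9,27.8,-2],"turn": 0}
  ]
}}

```text
t: 10.15
eef_pos: [0.4195, -0.2173, 0.3511]
ee_rot: [-3.141, 0.004, -0.02]
force: [0.0, 0.1, -4.5]
width: 0.0526
```

>>> {"method": "send_rows", "body": {
  "motion": [
    {"offset": [0,0,0],"turn": 0},
    {"offset": [0,0,0],"turn": 0},
    {"offset": [0,0,0],"turn": 0}
  ]
}}

```text
t: 10.45
eef_pos: [0.4208, -0.2146, 0.3524]
ee_rot: [-3.141, 0.001, -0.016]
force: [-0.1, 0.6, -4.3]
width: 0.0523
```

```bash
python3 - <<'E'
from h import *
s=get_state(); print(s['t'],s['eef_pos'],s['ee_rot'],s['width'],s['force'])
g=grab('wrist'); cv2.imwrite('pics/w5.png',g['frame'])
P=cloud(g)
# carrier plate tilt: points near plate
t=s['eef_pos']; 
m=(np.abs(P[...,2]-(t[2]-.181))<.02)&(np.abs(P[...,0]-t[0]-.035)<.018)&(np.abs(P[...,1]-t[1])<.04)
q=P[m]; A=np.c_[q[:,:2]-t[:2],np.ones(len(q))]; k=np.linalg.lstsq(A,q[:,2]-t[2],rcond=None)[0]; print('plate',len(q),k)
for z0,z1 in((.002,.006),(.008,.012),(.012,.016),(.016,.03)):
    q=P[(P[...,2]>z0)&(P[...,2]<z1)&(np.abs(P[...,1]+.22)<.06)&(P[...,0]>.40)&(P[...,0]<.60)]
    if len(q): print(z0,len(q),np.percentile(q,[1,50,99],axis=0).round(4).tolist())
E
```

```text
10.45 [ 0.42076031 -0.21463252  0.35236145] [-3.14124954e+00  1.08799707e-03 -1.62206993e-02] 0.05226819610476495 [-0.05669941  0.55251132 -4.2998143 ]
plate 10297 [-0.16914167 -0.00858304 -0.17486217]
0.002 7883 [[0.4398, -0.2682, 0.0023], [0.4796, -0.2215, 0.0043], [0.5156, -0.174, 0.0058]]
0.008 1017 [[0.4456, -0.2663, 0.0082], [0.4794, -0.2333, 0.0101], [0.5636, -0.1757, 0.0119]]
0.012 202 [[0.457, -0.2621, 0.0121], [0.5553, -0.2109, 0.013], [0.5647, -0.1813, 0.016]]
0.016 5270 [[0.5152, -0.266, 0.0197], [0.533, -0.2206, 0.0223], [0.5499, -0.1751, 0.024]]
```

View pics/w5.png

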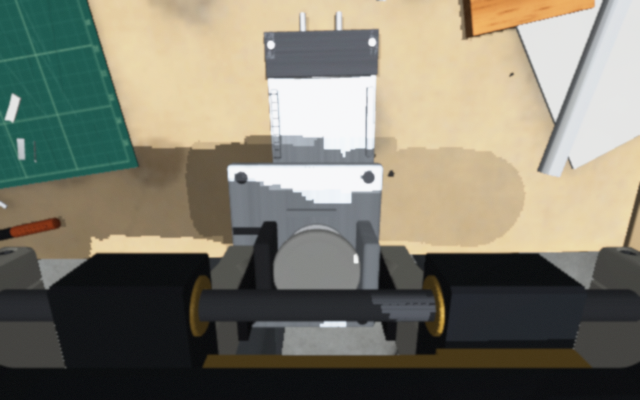

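```bash
cat > t.py <<'E'
from h import *
def tilt(g,t):
    P=cloud(g)-t
    m=(np.abs(P[...,0]-.036)<.014)&(np.abs(P[...,1])<.03)&(np.abs(P[...,2]+.181)<.014)
    m[235:]=False
    q=P[m]
    for _ in range(3):
        A=np.c_[q[:,:2],np.ones(len(q))]; k=np.linalg.lstsq(A,q[:,2],rcond=None)[0]
        r=np.abs(A@k-q[:,2]); q=q[r<max(.0008,2*r.std()*.8)]
    e=P[150:230,:][m[150:230]]
    return np.degrees(np.arctan(k[0])),np.degrees(np.arctan(k[1])),k[2],len(q),r.std(),q[:,0].max()
if __name__=='__main__':
    s=get_state(); g=load('wrist'); print(tilt(g,s['eef_pos']))
    P=cloud(g)-s['eef_pos']
    for u,v in((300,170),(300,185),(300,200),(300,215),(300,230),(250,175),(250,210),(360,175),(360,200)): print(u,v,P[v,u].round(4))
E
python3 t.py
```

```text
(np.float64(-1.2238910197982014), np.float64(-0.025875124402135682), np.float64(-0.18100106243557978), 4844, np.float64(0.0002202113401944187), np.float64(0.04907668384448072))
300 170 [ 0.046   0.0066 -0.1818]
300 185 [ 0.0387  0.0068 -0.1821]
300 200 [ 0.0314  0.007  -0.1816]
300 215 [ 0.0251  0.007  -0.1777]
300 230 [ 0.0196  0.007  -0.1722]
250 175 [ 0.044   0.0302 -0.1815]
250 210 [ 0.0266  0.0315 -0.1818]
360 175 [ 0.0431 -0.0217 -0.1822]
360 200 [ 0.0311 -0.0218 -0.1811]
```

```bash
python3 - <<'E'
from h import *
g=load('wrist'); P=cloud(g)
m=((P[...,2]>.0165)&(P[...,2]<.030)&(np.abs(P[...,1]+.22)<.06)&(P[...,0]>.50)&(P[...,0]<.56))
q=P[m]; print('roof z',np.median(q[:,2]),cv2.minAreaRect((q[:,:2]*1000).astype(np.float32)))
n,l,st,c=cv2.connectedComponentsWithStats(m.astype(np.uint8)); i=1+np.argmax(st[1:,4])
k=max(cv2.findContours((l==i).astype(np.uint8),0,2)[0],key=cv2.contourArea)[:,0]
W=onz(g,k[:,0],k[:,1],float(np.median(q[:,2])))
print('roof cont',cv2.minAreaRect((W[:,:2]*1000).astype(np.float32)))
# front edge of roof: per-column max row
E=[]
for u in range(272,374):
    r=np.nonzero(l[:,u]==i)[0]
    if len(r): E.append(onz(g,u,r.max()+.5,float(np.median(q[:,2]))))
E=np.array(E); print('front edge',np.polyfit(E[:,1],E[:,0],1),E[:,0].mean(),E[:,1].min(),E[:,1].max())
# rails: z 8..12mm
m=(P[...,2]>.0075)&(P[...,2]<.0125)&(np.abs(P[...,1]+.22)<.06)&(P[...,0]>.44)&(P[...,0]<.508)
for nm,lo,hi in(('R',-.29,-.24),('L',-.20,-.16)):
    q=P[m&(P[...,1]>lo)&(P[...,1]<hi)]; 
    print(nm,len(q),np.percentile(q[:,1],[2,50,98]),np.polyfit(q[:,0],q[:,1],1),q[:,0].min(),q[:,0].max())
# white floor edges
for v in(90,110,130,):
    row=P[v,255:390]; print(v,[(255+j,*row[j].round(4)) for j in list(range(8,24,2))+list(range(106,124,2))])
E
```

```text
roof z 0.022254418222746125 ((532.4093017578125, -220.5540008544922), (36.0407600402832, 93.08686828613281), 0.49635782837867737)
roof cont ((532.1671752929688, -220.54360961914062), (35.98523712158203, 92.97264862060547), 0.5025819540023804)
front edge [-0.0100752   0.51271728] 0.5149484249693741 -0.26352255959938764 -0.17931385905442132
R 475 [-0.2663368  -0.26324849 -0.26052329] [ 0.00613867 -0.26622991] 0.4453670586849753 0.506183756611508
L 471 [-0.18163128 -0.17878235 -0.17566105] [ 0.00885262 -0.18293985] 0.44477450251833384 0.5058291062024568
90 [(263, np.float64(0.5053), np.float64(-0.1679), np.float64(-0.0005)), (265, np.float64(0.5052), np.float64(-0.1698), np.float64(0.0002)), (267, np.float64(0.5052), np.float64(-0.1716), np.float64(0.0003)), (269, np.float64(0.5051), np.float64(-0.174), np.float64(0.0045)), (271, np.float64(0.505), np.float64(-0.1765), np.float64(0.0108)), (273, np.float64(0.505), np.float64(-0.1781), np.float64(0.0094)), (275, np.float64(0.505), np.float64(-0.1799), np.float64(0.0093)), (277, np.float64(0.505), np.float64(-0.181), np.float64(0.0036)), 
[... 2223 characters left out ...]
), np.float64(0.0093)), (277, np.float64(0.4704), np.float64(-0.18), np.float64(0.0097)), (361, np.float64(0.4686), np.float64(-0.2568), np.float64(0.0036)), (363, np.float64(0.4686), np.float64(-0.2586), np.float64(0.0039)), (365, np.float64(0.4686), np.float64(-0.2604), np.float64(0.0041)), (367, np.float64(0.4692), np.float64(-0.2615), np.float64(0.0098)), (369, np.float64(0.4692), np.float64(-0.2632), np.float64(0.0107)), (371, np.float64(0.4692), np.float64(-0.265), np.float64(0.0107)), (373, np.float64(0.4686), np.float64(-0.2676), np.float64(0.0053)), (375, np.float64(0.4682), np.float64(-0.2702), np.float64(0.0009)), (377, np.float64(0.4681), np.float64(-0.2721), np.float64(0.0008))]
```

>>> {"method": "send_rows", "body": {
  "motion": [
    {"offset": [3.14,1.09,3],"turn": -1.45},
    {"offset": [3.14,1.09,7],"turn": -1.45},
    {"offset": [3.14,1.09,10.5],"turn": -1.45},
    {"offset": [3.14,1.09,12.7],"turn": -1.45},
    {"offset": [3.14,1.09,12.7],"turn": -1.45},
    {"offset": [3.14,1.09,12.7],"turn": -1.45},
    {"offset": [3.14,1.09,12.7],"turn": -1.45}
  ]
}}

```text
t: 11.2
eef_pos: [0.4529, -0.2267, 0.2275]
ee_rot: [3.141, -0.003, 0.009]
force: [0.5, -0.1, -4.0]
width: 0.0524
```

```bash
cat > e.py <<'E'
from t import *
from scipy.spatial.transform import Rotation as R
s=get_state(); print(s['t'],s['eef_pos'],s['ee_rot'],s['width'],s['force'])
g=grab('wrist'); t=s['eef_pos']; print('tilt',tilt(g,t))
P=cloud(g)-t; c,n=np.cos(s['ee_rot'][2]),np.sin(s['ee_rot'][2])
X=P[...,0]*c+P[...,1]*n; Y=-P[...,0]*n+P[...,1]*c   # carrier-like frame (y left)
m=(X>.015)&(X<.052)&(np.abs(Y-.005)<.06)&(np.abs(P[...,2]+.1815+np.tan(np.radians(max(0,-tilt(g,t)[0])))*X)<.004)
print('plate edges y',np.percentile(Y[m],[1,99]),'nose',np.percentile(X[m],99.5),m.sum())
# stage features
W=P+t; k=(np.abs(W[...,1]+.221)<.05)
m=(W[...,2]>.0165)&(W[...,2]<.03)&k&(W[...,0]>.505)&(W[...,0]<.56); q=W[m]
if len(q)>50: print('roof',len(q),q[:,0].min(),np.percentile(q[:,0],[1,99]),np.percentile(q[:,1],[1,99]),cv2.minAreaRect((q[:,:2]*1000).astype(np.float32)))
E
python3 e.py
```

```text
11.2 [ 0.45290911 -0.22665042  0.22751363] [ 3.14101154e+00 -2.66689180e-03  9.27199648e-03] 0.05239002948324369 [ 0.53568834 -0.06543392 -4.03994864]
tilt (np.float64(-1.2920012227349418), np.float64(-0.07158835459209845), np.float64(-0.18054846525562207), 4913, np.float64(0.00023434669144432342), np.float64(0.04963066686309914))
plate edges y [-0.03085932  0.04101253] nose 0.04935639704333231 9900
roof 13107 0.5145572749768409 [0.51584195 0.55000725] [-0.26596113 -0.17507372] ((532.5919189453125, -220.4898223876953), (35.662296295166016, 93.62645721435547), 0.4910004138946533)
```

>>> {"method": "send_rows", "body": {
  "motion": [
    {"offset": [0,-0.05,1.2],"turn": 0},
    {"offset": [0,-0.05,2.0],"turn": 0},
    {"offset": [0,-0.05,2.3],"turn": 0},
    {"offset": [0,-0.05,2.5],"turn": 0},
    {"offset": [0,-0.05,2.65],"turn": 0},
    {"offset": [0,-0.05,2.75],"turn": 0},
    {"offset": [0,-0.05,2.75],"turn": 0}
  ],
  "squeeze": 15
}}

```text
t: 11.95
eef_pos: [0.4538, -0.2263, 0.1999]
ee_rot: [3.141, -0.005, 0.009]
force: [2.9, 4.2, 3.6]
width: 0.0532
```

```bash
python3 e.py
```

```text
11.95 [ 0.45384836 -0.22630851  0.19991424] [ 3.14086427 -0.0049791   0.00913699] 0.05316253065189011 [2.90640643 4.1671829  3.63439648]
tilt (np.float64(-8.768694850551167), np.float64(0.008638318272688515), np.float64(-0.17985423063405623), 4437, np.float64(0.0002479948719577876), np.float64(0.047181666150368395))
plate edges y [-0.03894544  0.04903199] nose 0.05109942803885154 10186
roof 17961 0.5144022200343364 [0.51582874 0.5500654 ] [-0.26599314 -0.17509402] ((532.4874877929688, -220.5052032470703), (35.81599044799805, 93.51068115234375), 0.5483144521713257)
```

>>> {"method": "send_rows", "body": {
  "motion": [
    {"offset": [0,0,0],"turn": 0},
    {"offset": [0,0,0],"turn": 0},
    {"offset": [0,0,-0.15],"turn": 0},
    {"offset": [0.3,0,-0.15],"turn": 0},
    {"offset": [0.7,0,-0.15],"turn": 0},
    {"offset": [1.0,0,-0.15],"turn": 0},
    {"offset": [1.0,0,-0.15],"turn": 0}
  ],
  "squeeze": 50
}}

```text
t: 12.7
eef_pos: [0.4615, -0.2264, 0.1993]
ee_rot: [-3.141, 0.001, 0.008]
force: [0.5, -0.6, -4.6]
width: 0.0515
```

```bash
python3 e.py; python3 -c "
from h import *
g=load('wrist');cv2.imwrite('pics/w6.png',g['frame'])"
```

```text
12.7 [ 0.46150801 -0.22636038  0.19931239] [-3.14129342e+00  1.43264649e-03  7.64951641e-03] 0.05153479530106613 [ 0.54118983 -0.61052382 -4.55441828]
tilt (np.float64(-10.063763701607979), np.float64(-0.03641997183542933), np.float64(-0.1795417300741213), 3833, np.float64(0.0002295571439007707), np.float64(0.046030762258555014))
plate edges y [-0.03891285  0.04917571] nose 0.05034539602072201 10144
roof 17425 0.5151407426197199 [0.5157777  0.54982816] [-0.26599023 -0.17507919] ((532.835693359375, -220.40740966796875), (35.0307731628418, 93.61742401123047), 0.4726467430591583)
```

View pics/w6.png

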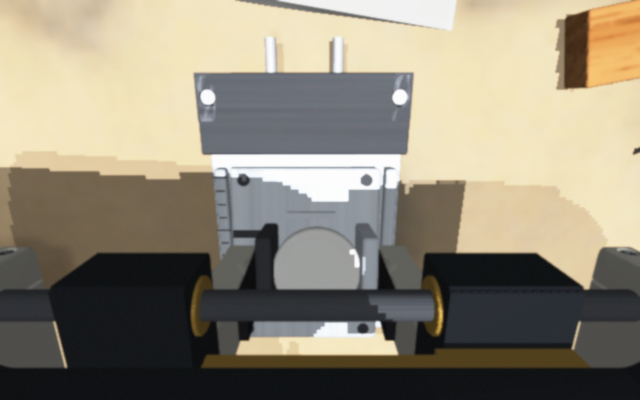

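>>> {"method": "send_rows", "body": {
  "motion": [
    {"offset": [0.2,0,-0.1],"turn": 0},
    {"offset": [0.5,0,-0.1],"turn": 0},
    {"offset": [0.8,0,-0.1],"turn": 0},
    {"offset": [1.1,0,-0.1],"turn": 0},
    {"offset": [1.4,0,-0.1],"turn": 0},
    {"offset": [1.6,0,-0.1],"turn": 0},
    {"offset": [1.6,0,-0.1],"turn": 0},
    {"offset": [1.6,0,-0.1],"turn": 0}
  ]
}}

```text
t: 13.55
eef_pos: [0.4775, -0.2262, 0.2007]
ee_rot: [-3.141, 0.001, 0.008]
force: [-4.3, -1.2, -3.0]
width: 0.0517
```

```bash
python3 e.py
```

```text
13.55 [ 0.47753044 -0.22617102  0.20072182] [-3.14142404e+00  9.33211471e-04  7.97179328e-03] 0.05171730945935738 [-4.31900338 -1.20486073 -3.04505708]
tilt (np.float64(16.882428414683762), np.float64(0.3031418713266634), np.float64(-0.192458500556205), 2223, np.float64(0.00024967516686913156), np.float64(0.04999497094009603))
plate edges y [-0.03931289  0.04963747] nose 0.0518414818368871 10580
roof 16050 0.5050037115620202 [0.5080892 0.5502595] [-0.26596986 -0.17510409] ((527.6007690429688, -220.43099975585938), (45.62165451049805, 93.66364288330078), 0.43097132444381714)
```

```bash
cat > e2.py <<'E'
from h import *
s=get_state(); print(s['t'],s['eef_pos'],s['ee_rot'],s['width'],s['force'])
g=grab('wrist'); t=s['eef_pos']; P=cloud(g)
D=P-t
m=(D[...,0]>.020)&(P[...,0]<.512)&(((D[...,1]<-.022)&(D[...,1]>-.030))|((D[...,1]>.03)&(D[...,1]<.039)))&(P[...,2]<.035)&(P[...,2]>.009)
q=D[m]
for _ in range(4):
    k=np.polyfit(q[:,0],q[:,2],1); r=q[:,2]-np.polyval(k,q[:,0]); q=q[np.abs(r)<max(.001,1.5*r.std())]
print('tilt',np.degrees(np.arctan(k[0])),k[1],len(q),r.std())
for u in(285,300,350):
    print(u,[(v,*P[v,u].round(4)) for v in range(318,352,3)])
cv2.imwrite('pics/e2_%.0f.png'%(s['t']*100),g['frame'])
E
python3 e2.py
```

```text
13.6 [ 0.47751712 -0.22616737  0.2007491 ] [-3.14144787e+00  8.18551000e-04  7.98218876e-03] 0.05172674935402319 [-3.18395486 -0.28412874 -3.20788135]
tilt -8.316680756577574 -0.18062881761604643 878 0.0004924242131107304
285 [(318, np.float64(0.5045), np.float64(-0.2186), np.float64(0.1065)), (321, np.float64(0.5026), np.float64(-0.2184), np.float64(0.1051)), (324, np.float64(0.4426), np.float64(-0.2104), np.float64(0.0244)), (327, np.float64(0.441), np.float64(-0.2104), np.float64(0.0248)), (330, np.float64(0.4391), np.float64(-0.2103), np.float64(0.0247)), (333, np.float64(0.4366), np.float64(-0.2102), np.float64(0.0239)), (336, np.float64(0.4351), np.float64(-0.2102), np.float64(0.0244)), (339, np.float64(0.4244), np.float64(-0.2091), np.float64(0.0132)), (342, np.float64(0.4227), np.float64(-0.2091), np.float64(0.0136)), (345, np.float64(0.4215), np.float64(-0.2092), np.float64(0.0147)), (348, np.float64(0.4193), np.float64(-0.2091), np.float64(0.0145)), (351, np.float64(0.4058), np.float64(-0.2077), np.float64(0.001))]
300 [(318, np.float64(0.5045), np.float64(-0.2223), np.floa
[... 876 characters left out ...]
), np.float64(0.1052)), (324, np.float64(0.4421), np.float64(-0.2445), np.float64(0.0235)), (327, np.float64(0.4413), np.float64(-0.2444), np.float64(0.0249)), (330, np.float64(0.4394), np.float64(-0.2445), np.float64(0.0247)), (333, np.float64(0.4377), np.float64(-0.2445), np.float64(0.025)), (336, np.float64(0.4353), np.float64(-0.2447), np.float64(0.0243)), (339, np.float64(0.4264), np.float64(-0.2458), np.float64(0.0154)), (342, np.float64(0.425), np.float64(-0.2458), np.float64(0.0162)), (345, np.float64(0.4224), np.float64(-0.246), np.float64(0.0155)), (348, np.float64(0.4195), np.float64(-0.2462), np.float64(0.0145)), (351, np.float64(0.4061), np.float64(-0.2479), np.float64(0.0009))]
```

>>> {"method": "send_rows", "body": {
  "motion": [
    {"offset": [0,0,0],"turn": 0},
    {"offset": [0,0,0.2],"turn": 0},
    {"offset": [-0.1,0,0.4],"turn": 0},
    {"offset": [-0.2,0,0.6],"turn": 0},
    {"offset": [-0.3,0,0.8],"turn": 0},
    {"offset": [-0.3,0,0.9],"turn": 0},
    {"offset": [-0.3,0,0.9],"turn": 0}
  ],
  "squeeze": 10
}}

```text
t: 14.35
eef_pos: [0.4752, -0.2261, 0.1927]
ee_rot: [3.141, -0.001, 0.009]
force: [-5.7, 4.5, 9.3]
width: 0.0528
```

```bash
python3 e2.py
```

```text
14.35 [ 0.47523581 -0.22607745  0.19267391] [ 3.14138155e+00 -1.07214207e-03  8.67364891e-03] 0.05278803367646701 [-5.71490283  4.45315845  9.28278115]
tilt -0.3374718459407206 -0.18024646668222025 1055 0.0004644995068314568
285 [(318, np.float64(0.5019), np.float64(-0.2184), np.float64(0.0978)), (321, np.float64(0.4996), np.float64(-0.2182), np.float64(0.0958)), (324, np.float64(0.4381), np.float64(-0.21), np.float64(0.0128)), (327, np.float64(0.4357), np.float64(-0.2099), np.float64(0.0122)), (330, np.float64(0.4288), np.float64(-0.2093), np.float64(0.0055)), (333, np.float64(0.4289), np.float64(-0.2095), np.float64(0.0082)), (336, np.float64(0.4297), np.float64(-0.2098), np.float64(0.0118)), (339, np.float64(0.429), np.float64(-0.2099), np.float64(0.0133)), (342, np.float64(0.4278), np.float64(-0.21), np.float64(0.0143)), (345, np.float64(0.4262), np.float64(-0.21), np.float64(0.0147)), (348, np.float64(0.4239), np.float64(-0.2099), np.float64(0.0143)), (351, np.float64(0.4215), np.float64(-0.2098), np.float64(0.0137))]
300 [(318, np.float64(0.502), np.float64(-0.2222), np.float64
[... 871 characters left out ...]
7), np.float64(0.0973)), (324, np.float64(0.4373), np.float64(-0.245), np.float64(0.0113)), (327, np.float64(0.4364), np.float64(-0.2449), np.float64(0.0127)), (330, np.float64(0.4296), np.float64(-0.2457), np.float64(0.0062)), (333, np.float64(0.4296), np.float64(-0.2455), np.float64(0.0087)), (336, np.float64(0.4295), np.float64(-0.2453), np.float64(0.0112)), (339, np.float64(0.4297), np.float64(-0.245), np.float64(0.0139)), (342, np.float64(0.4284), np.float64(-0.245), np.float64(0.0146)), (345, np.float64(0.4267), np.float64(-0.245), np.float64(0.0149)), (348, np.float64(0.4246), np.float64(-0.2451), np.float64(0.0147)), (351, np.float64(0.4223), np.float64(-0.2453), np.float64(0.0144))]
```

>>> {"method": "send_rows", "body": {
  "motion": [
    {"offset": [-0.2,0,-0.05],"turn": 0},
    {"offset": [-0.4,0,-0.05],"turn": 0},
    {"offset": [-0.6,0,-0.05],"turn": 0},
    {"offset": [-0.6,0,-0.05],"turn": 0}
  ]
}}

```text
t: 14.8
eef_pos: [0.4705, -0.2262, 0.1929]
ee_rot: [3.141, -0.005, 0.009]
force: [4.6, 3.2, -3.8]
width: 0.0529
```

>>> {"method": "send_rows", "body": {
  "motion": [
    {"offset": [0,0,0],"turn": 0},
    {"offset": [0,0,0],"turn": 0},
    {"offset": [0,0,0],"turn": 0},
    {"offset": [0,0,0],"turn": 0},
    {"offset": [0,0,0],"turn": 0}
  ],
  "hand": 0.8
}}

```text
t: 15.3
eef_pos: [0.4688, -0.2263, 0.1924]
ee_rot: [3.142, 0.0, 0.008]
force: [0.3, -0.3, -0.0]
width: 0.0786
```

>>> {"method": "send_rows", "body": {
  "motion": [
    {"offset": [0,0,-2],"turn": 0},
    {"offset": [0,0,-5],"turn": 0},
    {"offset": [0,0,-9],"turn": 0},
    {"offset": [-4,0,-12],"turn": 0},
    {"offset": [-4,0,-12],"turn": 0},
    {"offset": [-4,0,-12],"turn": 0}
  ]
}}

```text
t: 15.9
eef_pos: [0.4284, -0.2266, 0.3135]
ee_rot: [3.141, -0.003, 0.008]
force: [0.2, 0.6, -0.3]
width: 0.0789
```

```bash
python3 - <<'E'
from h import *
s=get_state(); print(s['t'],s['eef_pos'],s['ee_rot'],s['width'],s['force'])
g=grab('wrist'); cv2.imwrite('pics/w8.png',g['frame']); P=cloud(g)
k=(P[...,0]>.42)&(P[...,0]<.514)&(np.abs(P[...,1]+.221)<.046)
q=P[k&(P[...,2]>.0385)&(P[...,2]<.05)]
for nm,w in(('jaw',q[q[:,1]>-.224]),('cheek',q[q[:,1]<-.224])): print(nm,len(w),np.median(w[:,2]),cv2.minAreaRect((w[:,:2]*1000).astype(np.float32)))
q=P[k&(P[...,2]>.030)&(P[...,2]<.0365)&(np.abs(P[...,1]+.226)<.0185)]; print('lid',len(q),np.median(q,0),q.min(0),q.max(0))
q=P[k&(np.abs(P[...,2]-.012)<.003)&(((P[...,1]<-.25)&(P[...,1]>-.257))|((P[...,1]>-.192)&(P[...,1]<-.186)))]
A=np.c_[q[:,:2],np.ones(len(q))]; print('plate',len(q),np.linalg.lstsq(A,q[:,2],rcond=None)[0],np.median(q[:,2]),q[:,0].min(),q[:,0].max())
E
```

```text
15.9 [ 0.42838412 -0.22662904  0.31345117] [ 3.14143941e+00 -2.78537269e-03  7.78393414e-03] 0.07886533013411698 [ 0.18965196  0.58851443 -0.32909973]
jaw 492 0.04205505924877981 ((474.4372253417969, -203.26243591308594), (35.13174819946289, 7.063135623931885), 0.8249700665473938)
cheek 492 0.042100453921547154 ((474.8970031738281, -249.4161834716797), (35.064918518066406, 7.056500434875488), 0.5453172326087952)
lid 2194 [ 0.47520455 -0.22631018  0.0339663 ] [ 0.45562395 -0.24424248  0.03045611] [ 0.4944069  -0.2078004   0.03647658]
plate 1374 [-0.00131675 -0.00057984  0.01277625] 0.012286292247598446 0.4200508235238293 0.5138671946889859
```

View pics/w8.png

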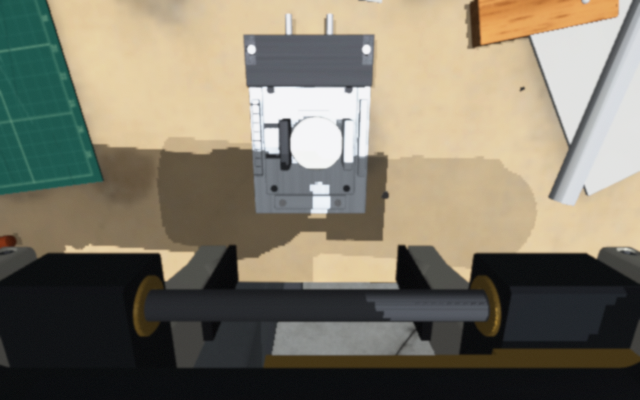

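```bash
python3 -c "
from station import *
print(job_done())"
```

```text
the job is handed in; nothing more can be done
None
```

I clamped the pot in the carrier, loaded the carrier into the sample stage as one unit and handed the job in at about 16 s robot time. No verdict is reported.

- **Tilt:** the moves allow no tilt of the tool. I pressed the carrier's tail on the rear ledge with a light grip so it pivoted nose-down in the fingers, to about 9–10°. I then gripped harder, pushed the nose under the roof against the plunger, lowered the tail, slid the carrier back to the ledge and released it.
- **Carrier position:** in the last wrist-camera check its centre was at (0.4747, -0.2263), against an estimated seat of (0.474, -0.226). It lay flat, with the plate top at about 12.3 mm and a slope of about 0.1°. Its direction was within about 0.3° of the stage.
- **Pot:** it was upright and clamped. Cheek and jaw centres were 46.2 mm apart, which means a jaw travel of about 10.8 mm, and the pot was within about 0.5 mm of its place.
- **Gripper:** clear of everything, with wrist forces around zero.

Two things were inferred rather than measured:

- **Plunger travel:** I took this from the carrier's position, about 5–6 mm.
- **Other things on the bench:** my path kept clear of them and no unexpected contact force showed, but I did not measure their positions again at the end.

One tilt fit during insertion gave an absurd +17° because the roof was included in the data. I refitted without the roof and got -8.3°.

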